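Shut the gas tap and fold down the burner guard

ROBOT

A 6-joint arm with a two-finger parallel gripper is mounted at the origin on the work surface. World frame = base frame: x ahead of the robot, y to its left, z up, the work surface at z = 0. Lengths are in m, angles in rad, forces in N, time in s.
With the tool pointing down it reaches from about 0.425 to 0.95 m from the base axis. Payload 3.5 kg.
Tool frame: the origin (TCP) lies midway between the tips of the shut fingers; the grasp point (between the pads) lies 19 mm behind it; z points along the fingers, y is the line along which they close (so a half turn about z gives the same grasp; the last joint's range is limited). The gripper opens to 85 mm and grips with 20 to 120 N. Pads are 22 mm wide; open, the fingers measure 114 mm over their backs; the gripper's body (76 mm by 85 mm) begins 54 mm behind the grasp point. The pads swing forward as they close: fully open they stand 13 mm farther back than shut.
Start: joints at [1.04, 0.286, 1.577, -0, 1.279, -0.15], TCP at [0.251, 0.627, 0.207] pointing down, gripper open.
Joint ranges: [-2.77, 2.77], [-0.9, 2.22], [0.21, 2.48], [-1.53, 4.67], [0.24, 2.81], [-2.84, 2.84]. Speed limits (rad/s): [2.79, 2.79, 3.14, 3.14, 3.14, 3.14].

INTERFACE

Orientations are given as a unit quaternion [x, y, z, w].
In Python, from plant import ctrl gives the robot as it stands.
- The arm moves only by the tool move_arm, never from a script. Its argument "plan" is a list of rows, each an object of numbers: "x", "y", "z": the shift along the tool's x, y, z in m; "yaw": the turn about the tool's z in rad; "fingers": the closure, from 0 (fully open) to 1 (shut). In form: [{"x": .., "y": .., "z": .., "yaw": .., "fingers": ..}, ...]. A call has 1 to 5 rows; each row is the pose to reach, as a shift and turn from the pose commanded when the call began, along the tool's axes at that moment; what a row does not reach only later rows make up. A row lasts 1/10 s, in which the tool goes at most 50 mm and 8.59 degrees, less where a joint would pass 70% of its speed; a pose out of reach is approached as far as the arm can. A call with a gripper value outside its range is refused whole. The fingers move at their own pace and stop on an object; "force" is the grip in N (left out, the last holds). Time passes only in rows, so rows that repeat a pose let the fingers close. It gives the time, the measured TCP pose, the force, the opening and the grip force at its end, in the units of the state.
- ctrl.get_state(): the state, without advancing time (a new reading comes with each control period).
- ctrl.read_camera(name): name is "scene" or "top" or "wrist"; returns the picture (420x560x3 uint8, red, green, blue); there is no depth.
- ctrl.camera_model(name): a dict with "intrinsics" (3x3 intrinsics, pixels), "cam_to_world" (4x4, takes a point from camera to world coordinates); the wrist camera has in their place "tool_from_camera" (4x4, takes a point from camera to tool coordinates, whose origin is the TCP and whose axes are the flange's). Camera axes: x right, y up, looking along -z (the intrinsics and any distortion apply to the point x, -y, -z); pixel columns grow to the right and rows downward; lengths in m; the calibration is good to about 2 mm. A picture is of the moment at which its call begins: read the wrist's pose just before it. camera_model takes no time and is no camera call.
- ctrl.sign_off(): hands the job in; it is judged then, once.
The state is a dict: "time": time; "qpos": joint angles; "dq": joint speeds; "joint_efforts": joint torques, N m; "eef_pos": TCP position; "tcp_rot": TCP orientation; "contact_force": force on the tool from outside, world axes, zero at the start; "wrist_torque": the same for the moment, N m; "opening": opening from 0.0 (shut) to 1.0 (fully open); "finger_force": force on a finger pad.
Only numpy, scipy, OpenCV 4.12 (cv2) and the standard library are available. Lean on these libraries where they do the work, as an engineer would, in place of code of your own. Each camera call takes 0.05 s, during which the arm holds its last target. There are 200 camera calls.

TASK

Cooking is over: with closed fingertips, gently push the long lever of the gas tap round until it stands fully square across its pipe, and only after that push the upright steel guard flap over until it lies flat over the gas ring. Only push, gripping nothing, and leave the pan, the bowls and the spoon holder standing where they are.

Things in the scene. Friction and masses are not known exactly. Their poses are not given: they have to be found in the camera images.
- tap: Gas tap fixed to the counter: a brass ball valve in the middle of a level steel pipe, 22 mm thick and 200 mm between its two bent-down ends; the pipe's axis is 40 mm above the counter, nothing of pipe or valve is higher than 61 mm except the 20 mm thick stem. Origin on the counter under the valve; x runs along the pipe, z up.
- tap_pivot (a point): The lever's vertical turning axis, at mid-height of the lever, 90 mm above the counter (tap frame 0, 0, 90 mm). Its axes are those of the tap and do not turn with the lever.
- lever_tip (a point): Free end of the lever, 135 mm from the pivot and at the same height; its x axis points outward along the lever, z up. The lever is a level flat bar reaching 135 mm to one side of the pivot and 18 mm to the other; from 50 to 135 mm it has a black sleeve 22 mm wide and 12 mm thick (84 to 96 mm above the counter).
- lever (a joint): Angle of the lever in rad: 0 = along the pipe, pointing along the tap's +x (gas open); grows counter-clockwise seen from above; 1.571 = square across the pipe, pointing along the tap's +y, at its slightly springy stop (gas shut). Starts 0 to 0.6. A stiff pivot (0.25 N m) leaves it wherever it is pushed; more than 35 N from the fingers is too rough.
- burner: Gas ring fixed to the counter: a steel tray 240 x 240 x 30 mm with a round burner and four pan supports whose top is 74 mm above the counter, and two rubber buffer posts to 85 mm near the -y edge. Origin on the counter under the tray's centre; z up. The flap is hinged along its +y edge.
- flap_hinge (a point): Middle of the flap's hinge line, burner frame (0, 118, 88) mm; the hinge line runs along the burner's x; axes as the burner's.
- flap_edge (a point): Middle of the flap's free edge, 220 mm from the hinge line and so 308 mm above the counter when upright. The flap is a plain steel sheet, 220 mm wide along the hinge and 3 mm thick, its mid-plane passing through the hinge line. This frame turns with the flap: z points from the hinge to the free edge, y is the normal of the outer face (the one that ends on top).
- flap (a joint): Angle of the flap in rad: 0 = upright, 1.571 = lying level over the ring at its stop (two rubber buffers that give a few mm when pressed). It grows as its free edge goes to the burner's -y side and down. Starts 0 to 0.2. A stiff hinge (0.75 N m) holds the flap (0.5 kg) wherever it is left; more than 35 N from the fingers is too rough.
- pan: Black nonstick pan, 190 mm across and 40 mm high, with a handle to its +y side reaching 243 mm from the centre, on a wooden board 18 mm thick. Origin under its centre. Leave alone.
- bowl_small: White enamel bowl, 100 mm across, 45 mm high, on the counter close to the tap. Origin under its centre. Leave alone.
- bowl_large: White enamel bowl, 150 mm across, 65 mm high. Origin under its centre. Leave alone.
- spoon_holder: Square grey plastic spoon holder, 80 x 80 x 120 mm, with two wooden spoons to 220 mm height. Origin under its centre. Leave alone.

How it is judged:
By the outcome, as a careful person would: the job done as asked, in the order asked, and still so for the second after the job is handed in, with the robot touching nothing.
It also fails if it takes over 64 s, if anything falls off the work surface, if the arm or the gripper's body presses on something with over 40 N, if the wrist force passes 120 N, or if a joint passes its speed limit or range.

## Working session

There is one attempt and no reset: what is moved stays moved. The work goes in short steps, Python scripts to look and compute and a tool call to move; the robot and the scene stay as the last step left them, time stands still between calls to the robot, and variables do not carry over. Pictures are saved under pics/ and viewed, at most 14 in all, crops included, and the job is handed in when it is done.

Besides the shell and the picture viewer there is one more tool, called by a JSON object that holds its "api" and its "payload", one argument or row to a line. move_arm: Moves the arm, as the interface text tells. Its arguments: {"type":"object","properties":{"plan":{"type":"array"},"force":{"type":"number"}},"required":["plan"]}

```bash
mkdir -p pics; ls; cat > h.py <<'E'
import numpy as np, cv2
from plant import ctrl
def cam(n):
    m=ctrl.camera_model(n); return m
def ray(m,u,v):
    K=np.array(m["intrinsics"]);T=np.array(m["cam_to_world"])
    d=np.linalg.inv(K)@[u,v,1.]; d=np.array([d[0],-d[1],-d[2]])
    return T[:3,3],T[:3,:3]@d
def onplane(m,u,v,z):
    o,d=ray(m,u,v); return o+d*(z-o[2])/d[2]
def proj(m,P):
    K=np.array(m["intrinsics"]);T=np.array(m["cam_to_world"])
    p=T[:3,:3].T@(np.array(P)-T[:3,3]); q=K@[p[0],-p[1],-p[2]]; return q[:2]/q[2]
def tri(obs):
    A=np.zeros((3,3));b=np.zeros(3)
    for m,u,v in obs:
        o,d=ray(m,u,v);d=d/np.linalg.norm(d);M=np.eye(3)-np.outer(d,d);A+=M;b+=M@o
    return np.linalg.solve(A,b)
E
python3 - <<'E'
from h import *
s=ctrl.get_state();print(s)
for n in("top","scene"):
    cv2.imwrite(f"pics/{n}0.png",cv2.resize(ctrl.read_camera(n)[:,:,::-1],(784,588)))
    m=cam(n);print({k:(np.round(v,4).tolist() if not isinstance(v,str) else v) for k,v in m.items()})
E
```

```text
pics
{'time': 0.0, 'qpos': array([ 1.04002285e+00,  2.87201181e-01,  1.57815967e+00,  6.42059205e-06,
        1.27856826e+00, -1.50001923e-01]), 'dq': array([ 0.00292186,  0.00051439, -0.00083619,  0.00051516, -0.00017721,
        0.00075477]), 'joint_efforts': array([ 1.28297601e-03, -4.05985773e+01, -2.92620814e+01, -9.44293083e-05,
        5.80991007e-03, -4.23141842e-06]), 'eef_pos': array([0.25046964, 0.6260575 , 0.20553293]), 'tcp_rot': array([ 1.89238498e-01,  9.81930459e-01, -1.10017917e-03, -3.92914086e-04]), 'contact_force': array([1.00416781, 0.18217644, 0.43198694]), 'wrist_torque': array([-0.01034377, -0.00512168,  0.02523951]), 'finger_force': 0.0, 'opening': 0.9981161873563441}
{'intrinsics': [[407.284, 0.0, 279.5441], [0.0, 407.284, 208.6016], [0.0, 0.0, 1.0]], 'cam_to_world': [[-0.02, 0.9862, -0.1644, 0.3833], [-0.9997, -0.018, 0.0134, 0.0271], [0.0103, 0.1647, 0.9863, 1.5357], [0.0, 0.0, 0.0, 1.0]]}
{'intrinsics': [[404.9214, 0.0, 268.8419], [0.0, 404.9214, 215.04], [0.0, 0.0, 1.0]], 'cam_to_world': [[-0.8691, -0.3612, 0.3379, 1.1264], [0.4946, -0.6372, 0.591, 0.8949], [0.0018, 0.6808, 0.7325, 1.3285], [0.0, 0.0, 0.0, 1.0]]}
```

View pics/top0.png

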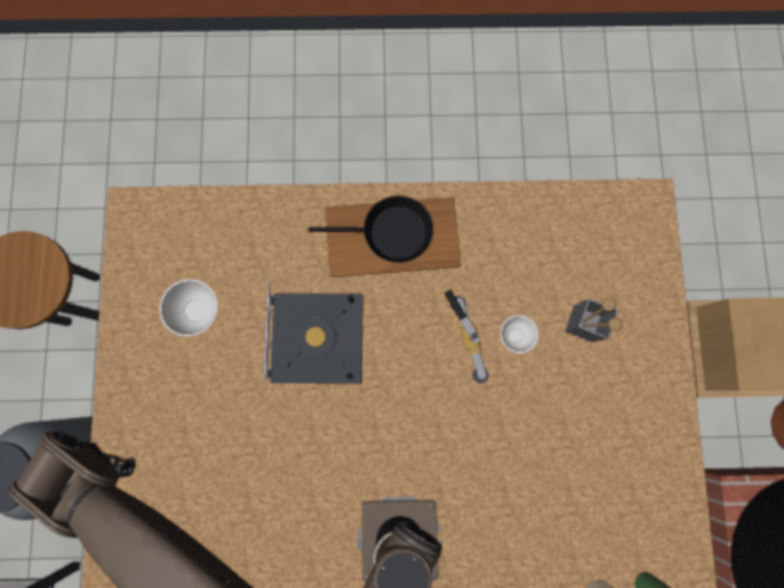

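View pics/scene0.png

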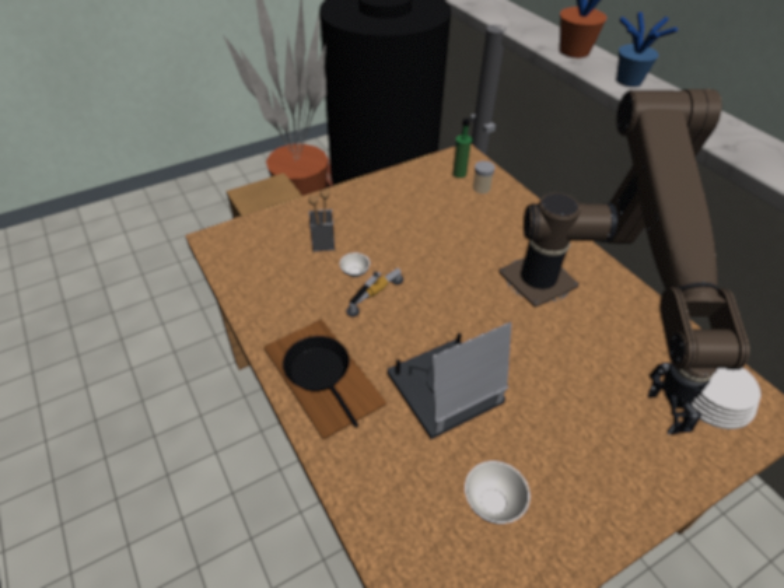

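Top view (784x588): flap edge-on at x≈268, y 285–376, tray at (272–363, 293–382). The tap pipe runs (460,302)–(481,377), with the black sleeve tip at about (450,293) and the small bowl at (519,334). In the scene view the flap is upright, with its free-edge corners at about (435,350) and (510,327). I'll zoom in next.

```bash
python3 - <<'E'
from h import *
t=ctrl.read_camera("top")[:,:,::-1];s=ctrl.read_camera("scene")[:,:,::-1]
cv2.imwrite("t.png",t);cv2.imwrite("s.png",s)
def c(im,x,y,w,h):return cv2.resize(im[y:y+h,x:x+w],(400,300),interpolation=cv2.INTER_CUBIC)
a=np.hstack([c(t,300,200,80,60),c(s,235,180,80,60)])
b=np.hstack([c(t,175,195,120,90),c(s,260,220,120,90)])
cv2.imwrite("pics/z.png",np.vstack([a,b]))
E
```

```text
(no output)
```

View pics/z.png

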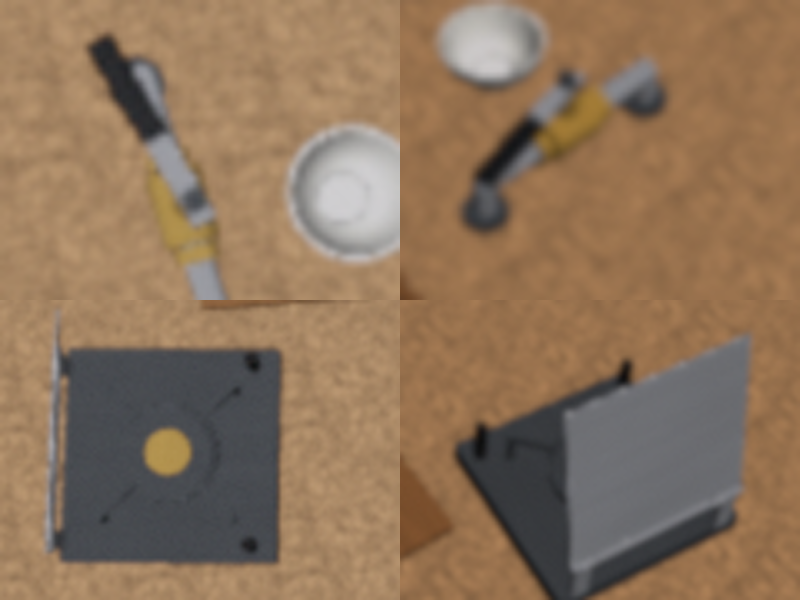

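```bash
python3 - <<'E'
from h import *
t=cam("top");s=cam("scene")
P=lambda n,p:print(n,np.round(p,3))
T=lambda x,y,z:onplane(t,300+x/5,200+y/5,z)
tip=T(102,40,.096);piv=T(193,198,.096)
P("tip",tip);P("piv",piv)
a=T(207,280,.051);b=T(145,70,.051);P("pipe-",a);P("pipe+",b)
print("pipe ang",np.arctan2(*(b-a)[1::-1]),"lever",np.arctan2(*(tip-piv)[1::-1]), np.linalg.norm(tip-piv))
P("bowl",T(352,192,.045))
S=lambda x,y,z:onplane(s,235+(x-400)/5,180+y/5,z)
P("tip s",S(487,180,.096));P("piv s",S(568,78,.1))
B=lambda x,y,z:onplane(t,175+x/3.333,195+(y-300)/3.333,z)
c=[B(70,350,.03),B(280,350,.03),B(280,562,.03),B(62,562,.03)]
for q in c:P("tray",q)
P("centre",np.mean(c,0)); P("ring",B(167,452,.06))
C=lambda x,y:(s,260+(x-400)/3.333,220+(y-300)/3.333)
for n,q,z in(("f1",(565,412),.308),("f2",(750,337),.308),("h1",(572,568),.088),("h2",(740,492),.088)):P(n,onplane(*C(*q),z))
D=lambda x,y:(t,175+x/3.333,195+(y-300)/3.333)
P("f1 tri far x?",tri([C(565,412),D(57,312)])); P("f2 tri",tri([C(750,337),D(50,550)]))
P("pan",onplane(t,399/1.4,229/1.4,.058));P("pan handle",onplane(t,310/1.4,229/1.4,.058));P("spoon",onplane(t,590/1.4,320/1.4,.12));P("bowlL",onplane(t,189/1.4,307/1.4,.065))
st=ctrl.get_state();from scipy.spatial.transform import Rotation as R
print(R.from_quat(st["tcp_rot"]).as_matrix().round(3))
w=ctrl.camera_model("wrist");print(np.round(w["tool_from_camera"],3),np.round(w["intrinsics"],1))
E
```

```text
tip [ 0.623 -0.139  0.096]
piv [ 0.508 -0.2    0.096]
pipe- [ 0.452 -0.214  0.051]
pipe+ [ 0.607 -0.175  0.051]
pipe ang 0.24586941610114568 lever 0.48479351679569016 0.12964366795423174
bowl [ 0.515 -0.325  0.045]
tip s [ 0.62  -0.128  0.096]
piv s [ 0.504 -0.197  0.1  ]
tray [0.635 0.319 0.03 ]
tray [0.63  0.084 0.03 ]
tray [0.395 0.086 0.03 ]
tray [0.4   0.325 0.03 ]
centre [0.515 0.203 0.03 ]
ring [0.515 0.206 0.06 ]
f1 [0.626 0.28  0.308]
f2 [0.414 0.292 0.308]
h1 [0.626 0.322 0.088]
h2 [0.412 0.334 0.088]
f1 tri far x? [0.625 0.278 0.305]
f2 tri [0.407 0.284 0.296]
pan [ 0.8   -0.017  0.058]
pan handle [0.804 0.221 0.058]
spoon [ 0.539 -0.488  0.12 ]
bowlL [0.599 0.533 0.065]
[[-0.928  0.372 -0.001]
 [ 0.372  0.928 -0.001]
 [ 0.    -0.001 -1.   ]]
[[ 0.     0.956  0.294  0.075]
 [ 1.    -0.     0.001 -0.   ]
 [ 0.001  0.294 -0.956 -0.166]
 [ 0.     0.     0.     1.   ]] [[302.1   0.  273.4]
 [  0.  302.1 208.7]
 [  0.    0.    1. ]]
```

{"api": "move_arm", "payload": {
  "plan": [
    {"z": -0.05,"fingers": 1},
    {"z": -0.1,"fingers": 1},
    {"z": -0.15,"fingers": 1},
    {"z": -0.2,"fingers": 1},
    {"z": -0.2,"fingers": 1}
  ],
  "force": 60
}}

```text
validation failed for argument at $.pl...
```

{"api": "move_arm", "payload": {
  "plan": [
    {"x": -0.64,"y": -0.62,"fingers": 1},
    {"x": -0.64,"y": -0.62,"fingers": 1},
    {"x": -0.64,"y": -0.62,"fingers": 1},
    {"x": -0.64,"y": -0.62,"fingers": 1},
    {"x": -0.64,"y": -0.62,"fingers": 1}
  ]
}}

```text
validation failed for argument at $.pl...
```

{"api": "move_arm", "payload": {
  "plan": [
    {"x": 0,"y": 0,"z": -0.05,"yaw": 0,"fingers": 1},
    {"x": 0,"y": 0,"z": -0.1,"yaw": 0,"fingers": 1},
    {"x": 0,"y": 0,"z": -0.15,"yaw": 0,"fingers": 1},
    {"x": 0,"y": 0,"z": -0.2,"yaw": 0,"fingers": 1},
    {"x": 0,"y": 0,"z": -0.2,"yaw": 0,"fingers": 1}
  ],
  "force": 60
}}

```text
time: 0.7
eef_pos: [0.2518, 0.6283, 0.4183]
tcp_rot: [0.189, 0.982, 0.008, 0.003]
contact_force: [0.2, 0.2, 1.3]
opening: 0.146
finger_force: 0.0
```

{"api": "move_arm", "payload": {
  "plan": [
    {"x": -0.64,"y": -0.62,"z": 0,"yaw": 0,"fingers": 1},
    {"x": -0.64,"y": -0.62,"z": 0,"yaw": 0,"fingers": 1},
    {"x": -0.64,"y": -0.62,"z": 0,"yaw": 0,"fingers": 1},
    {"x": -0.64,"y": -0.62,"z": 0,"yaw": 0,"fingers": 1},
    {"x": -0.64,"y": -0.62,"z": 0,"yaw": 0,"fingers": 1}
  ]
}}

```text
time: 1.2
eef_pos: [0.3531, 0.3966, 0.4065]
tcp_rot: [0.189, 0.982, -0.0, 0.0]
contact_force: [0.8, 0.3, 0.3]
opening: 0.002
finger_force: 0.0
```

{"api": "move_arm", "payload": {
  "plan": [
    {"x": -0.46,"y": -0.445,"z": 0,"yaw": 0,"fingers": 1},
    {"x": -0.46,"y": -0.445,"z": 0,"yaw": 0,"fingers": 1},
    {"x": -0.46,"y": -0.445,"z": 0,"yaw": 0,"fingers": 1},
    {"x": -0.46,"y": -0.445,"z": 0,"yaw": 0,"fingers": 1},
    {"x": -0.46,"y": -0.445,"z": 0,"yaw": 0,"fingers": 1}
  ]
}}

```text
time: 1.7
eef_pos: [0.4553, 0.1684, 0.4067]
tcp_rot: [0.189, 0.982, 0.0, 0.0]
contact_force: [0.6, -0.0, 0.5]
opening: 0.0
finger_force: 0.0
```

```bash
python3 -c "
from h import *
print(ctrl.get_state()['eef_pos'])"
```

```text
[0.45534225 0.16836877 0.40671349]
```

{"api": "move_arm", "payload": {
  "plan": [
    {"x": -0.28,"y": -0.275,"z": 0,"yaw": 0,"fingers": 1},
    {"x": -0.28,"y": -0.275,"z": 0,"yaw": 0,"fingers": 1},
    {"x": -0.28,"y": -0.275,"z": 0,"yaw": 0,"fingers": 1},
    {"x": -0.28,"y": -0.275,"z": 0,"yaw": 0,"fingers": 1},
    {"x": -0.28,"y": -0.275,"z": 0,"yaw": 0,"fingers": 1}
  ]
}}

```text
time: 2.2
eef_pos: [0.5559, -0.0607, 0.4066]
tcp_rot: [0.189, 0.982, 0.0, 0.0]
contact_force: [0.7, 0.5, 0.5]
opening: 0.002
finger_force: 0.0
```

{"api": "move_arm", "payload": {
  "plan": [
    {"x": -0.1,"y": -0.095,"z": 0.13,"yaw": 0,"fingers": 1},
    {"x": -0.1,"y": -0.095,"z": 0.13,"yaw": 0,"fingers": 1},
    {"x": -0.1,"y": -0.095,"z": 0.13,"yaw": 0,"fingers": 1},
    {"x": -0.1,"y": -0.095,"z": 0.13,"yaw": 0,"fingers": 1},
    {"x": -0.1,"y": -0.095,"z": 0.13,"yaw": 0,"fingers": 1}
  ]
}}

```text
time: 2.7
eef_pos: [0.611, -0.1861, 0.2692]
tcp_rot: [0.191, 0.982, 0.001, -0.006]
contact_force: [-0.1, -0.1, -0.6]
opening: -0.006
finger_force: 0.0
```

```bash
cat >> h.py <<'E'
from scipy.spatial.transform import Rotation as Ro
def wcam():
    st=ctrl.get_state();im=ctrl.read_camera("wrist")[:,:,::-1]
    m=dict(ctrl.camera_model("wrist"));T=np.eye(4);T[:3,:3]=Ro.from_quat(st["tcp_rot"]).as_matrix();T[:3,3]=st["eef_pos"]
    m["cam_to_world"]=T@np.array(m["tool_from_camera"]);return im,m,st
E
python3 - <<'E'
from h import *
import pickle
im,m,st=wcam();pickle.dump(m,open("w1.pkl","wb"));cv2.imwrite("pics/w1.png",im);print(st["eef_pos"],st["contact_force"],m.keys())
E
```

```text
[ 0.61103854 -0.18609585  0.26922849] [-0.11546855 -0.09489    -0.62864109] dict_keys(['intrinsics', 'tool_from_camera', 'cam_to_world'])
```

View pics/w1.png

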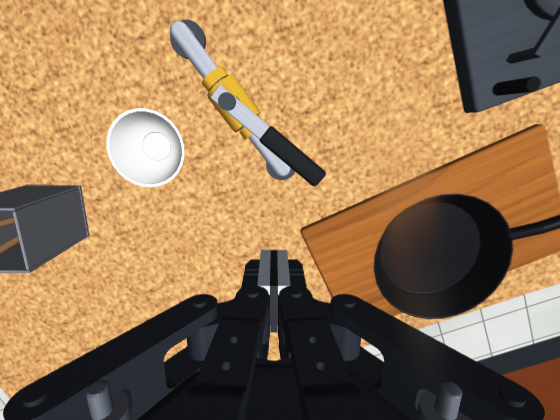

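The wrist view shows the pivot cap at (227,101), sleeve tip at (320,180), pipe ends at about (181,26) and (281,172), and the bowl at (146,147).

```bash
python3 - <<'E'
from h import *
import pickle
m=pickle.load(open("w1.pkl","rb"))
f=lambda u,v,z:onplane(m,u,v,z).round(3)
piv=f(227,101,.1);tip=f(319,180,.096);a=f(192,38,.051);b=f(278,168,.051)
print(piv,tip,a,b,f(146,147,.045))
print(np.arctan2(*(b-a)[1::-1]),np.arctan2(*(tip-piv)[1::-1]),np.linalg.norm(tip-piv))
E
```

```text
[ 0.507 -0.197  0.1  ] [ 0.624 -0.136  0.096] [ 0.425 -0.212  0.051] [ 0.6   -0.176  0.051] [ 0.513 -0.322  0.045]
0.20288397894463994 0.48059513880721105 0.1320075755401939
```

{"api": "move_arm", "payload": {
  "plan": [
    {"x": -0.005,"y": -0.003,"z": 0.05,"yaw": 0,"fingers": 1},
    {"x": -0.005,"y": -0.003,"z": 0.1,"yaw": 0,"fingers": 1},
    {"x": -0.005,"y": -0.003,"z": 0.15,"yaw": 0,"fingers": 1},
    {"x": -0.005,"y": -0.003,"z": 0.19,"yaw": 0,"fingers": 1},
    {"x": -0.005,"y": -0.003,"z": 0.2,"yaw": 0,"fingers": 1}
  ]
}}

```text
time: 3.25
eef_pos: [0.6138, -0.1861, 0.0728]
tcp_rot: [0.189, 0.982, 0.001, -0.004]
contact_force: [-0.2, -0.9, -0.5]
opening: 0.002
finger_force: 0.0
```

```bash
cat > arc.py <<'E'
from h import *
st=ctrl.get_state();R=Ro.from_quat(st["tcp_rot"]).as_matrix();p=st["eef_pos"];print(p,st["contact_force"])
piv=np.array([.507,-.198])
for th in np.arange(.5,1.95,.1):
    d=np.array([np.cos(th),np.sin(th)]);n=np.array([d[1],-d[0]])
    a=np.arctan2(R[1,0],R[0,0])-(th+np.pi/2)
    off=.011+.011*abs(np.cos(a))+.012*abs(np.sin(a))
    q=piv+.1*d+off*n
    w=np.r_[q,.075]-p
    print(round(th,1),(R.T@w).round(3),q.round(3))
E
python3 arc.py
```

```text
[ 0.61381763 -0.18609176  0.07284278] [-0.17153471 -0.85397751 -0.52765259]
0.5 [ 0.01   0.009 -0.002] [ 0.608 -0.174]
0.6 [ 0.017  0.017 -0.002] [ 0.605 -0.164]
0.7 [ 0.024  0.025 -0.002] [ 0.6   -0.154]
0.8 [ 0.033  0.032 -0.002] [ 0.595 -0.144]
0.9 [ 0.042  0.038 -0.002] [ 0.589 -0.135]
1.0 [ 0.052  0.043 -0.002] [ 0.581 -0.127]
1.1 [ 0.063  0.047 -0.002] [ 0.573 -0.119]
1.2 [ 0.074  0.05  -0.002] [ 0.564 -0.113]
1.3 [ 0.083  0.051 -0.001] [ 0.556 -0.108]
1.4 [ 0.092  0.052 -0.001] [ 0.548 -0.104]
1.5 [ 0.101  0.052 -0.001] [ 0.539 -0.1  ]
1.6 [ 0.111  0.051 -0.001] [ 0.53  -0.097]
1.7 [ 0.12   0.05  -0.001] [ 0.52  -0.095]
1.8 [ 0.13   0.047 -0.001] [ 0.51  -0.095]
1.9 [ 0.139  0.043 -0.001] [ 0.5   -0.095]
```

{"api": "move_arm", "payload": {
  "plan": [
    {"x": 0.009,"y": 0.009,"z": 0,"yaw": 0,"fingers": 1},
    {"x": 0.017,"y": 0.017,"z": 0,"yaw": 0,"fingers": 1},
    {"x": 0.024,"y": 0.025,"z": 0,"yaw": 0,"fingers": 1},
    {"x": 0.033,"y": 0.032,"z": 0,"yaw": 0,"fingers": 1},
    {"x": 0.042,"y": 0.038,"z": 0,"yaw": 0,"fingers": 1}
  ]
}}

```text
time: 3.75
eef_pos: [0.5921, -0.1369, 0.0787]
tcp_rot: [0.189, 0.982, -0.0, 0.001]
contact_force: [0.0, -0.4, -0.0]
opening: -0.002
finger_force: 0.0
```

{"api": "move_arm", "payload": {
  "plan": [
    {"x": 0.01,"y": 0.005,"z": 0,"yaw": 0,"fingers": 1},
    {"x": 0.021,"y": 0.009,"z": 0,"yaw": 0,"fingers": 1},
    {"x": 0.032,"y": 0.012,"z": 0,"yaw": 0,"fingers": 1},
    {"x": 0.041,"y": 0.013,"z": 0,"yaw": 0,"fingers": 1},
    {"x": 0.05,"y": 0.014,"z": 0,"yaw": 0,"fingers": 1}
  ]
}}

```text
time: 4.25
eef_pos: [0.5497, -0.1059, 0.0768]
tcp_rot: [0.189, 0.982, -0.0, -0.0]
contact_force: [-0.5, 0.1, -0.8]
opening: 0.002
finger_force: 0.0
```

```bash
python3 arc.py; python3 - <<'E'
from h import *
import pickle
im,m,st=wcam();pickle.dump(m,open("w2.pkl","wb"));t=ctrl.read_camera("top")[:,:,::-1]
cv2.imwrite("t2.png",t);a=cv2.resize(t[190:280,280:400],(400,300),interpolation=cv2.INTER_CUBIC)
cv2.imwrite("pics/w2.png",np.hstack([cv2.resize(im,(400,300)),a]))
E
```

```text
[ 0.54973623 -0.10590221  0.07684381] [-0.51304838  0.05850839 -0.75728381]
0.5 [-0.079 -0.042  0.002] [ 0.608 -0.174]
0.6 [-0.072 -0.033  0.002] [ 0.605 -0.164]
0.7 [-0.065 -0.026  0.002] [ 0.6   -0.154]
0.8 [-0.056 -0.019  0.002] [ 0.595 -0.144]
0.9 [-0.047 -0.013  0.002] [ 0.589 -0.135]
1.0 [-0.037 -0.008  0.002] [ 0.581 -0.127]
1.1 [-0.026 -0.004  0.002] [ 0.573 -0.119]
1.2 [-0.016 -0.001  0.002] [ 0.564 -0.113]
1.3 [-0.007  0.001  0.002] [ 0.556 -0.108]
1.4 [0.003 0.001 0.002] [ 0.548 -0.104]
1.5 [0.012 0.002 0.002] [ 0.539 -0.1  ]
1.6 [0.022 0.001 0.002] [ 0.53  -0.097]
1.7 [ 0.031 -0.001  0.002] [ 0.52  -0.095]
1.8 [ 0.041 -0.004  0.002] [ 0.51  -0.095]
1.9 [ 0.05  -0.008  0.002] [ 0.5   -0.095]
```

View pics/w2.png

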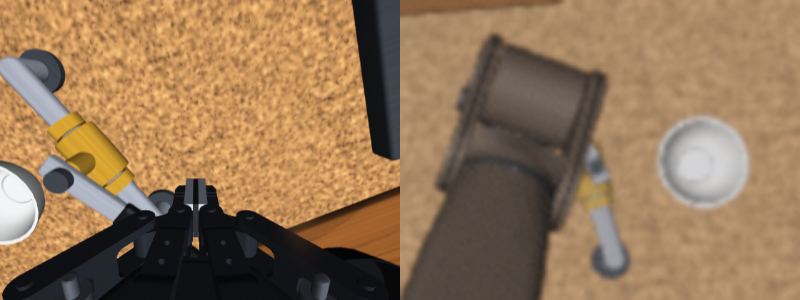

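```bash
python3 - <<'E'
from h import *
import pickle
m=pickle.load(open("w2.pkl","rb"));k=400/560
for n,P in(("piv",(.507,-.198,.1)),("tip0",(.626,-.136,.09)),("tcp",ctrl.get_state()["eef_pos"])):print(n,proj(m,P)*k)
for th in(.5,.7,.9,1.1,1.3,1.5):print(th,[(proj(m,(.507+r*np.cos(th),-.198+r*np.sin(th),.096))*k).round() for r in(.045,.135)])
print((onplane(m,58/k,180/k,.1)).round(3))
E
```

```text
piv [ 56.67832122 182.83745784]
tip0 [196.00267396 266.99929686]
tcp [195.66870013 176.01112094]
0.5 [array([111., 214.]), array([199., 271.])]
0.7 [array([116., 205.]), array([217., 250.])]
0.9 [array([119., 196.]), array([231., 225.])]
1.1 [array([120., 185.]), array([239., 195.])]
1.3 [array([119., 174.]), array([241., 162.])]
1.5 [array([115., 163.]), array([235., 126.])]
[ 0.505 -0.196  0.1  ]
```

```bash
python3 - <<'E'
from h import *
im,m,st=wcam();cv2.imwrite("pics/w3.png",cv2.resize(im[200:360,40:360],(800,400),interpolation=cv2.INTER_CUBIC))
E
```

```text
(no output)
```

View pics/w3.png

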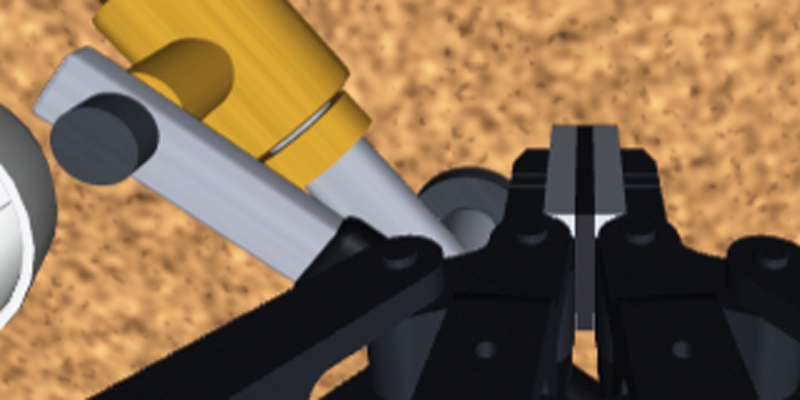

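```bash
python3 - <<'E'
from h import *
import pickle
m=pickle.load(open("w2.pkl","rb"))
g=lambda x,y,z:onplane(m,40+x/2.5,200+y/2.5,z)
a=g(65,78,.094);b=g(324,251,.094);print(a,b,np.arctan2(*(b-a)[1::-1]),np.linalg.norm(b-a))
st=ctrl.get_state();print(st["eef_pos"],st["contact_force"],st["qpos"])
m1=pickle.load(open("w1.pkl","rb"))
# tip/near sleeve in w1
t=onplane(m1,319,180,.094);s=onplane(m1,265,132,.094);print(t,s,np.arctan2(*(t-s)[1::-1]),np.linalg.norm(t-s))
E
```

```text
[ 0.49314877 -0.20170926  0.094     ] [ 0.55115137 -0.17045516  0.094     ] 0.4942343813325669 0.06588718451787583
[ 0.55009733 -0.10608584  0.076902  ] [ 0.01236674 -0.04983213  0.55816721] [-3.71565644e-01  1.80765581e-01  1.95832727e+00 -8.73044509e-05
  1.00248146e+00 -1.56149835e+00]
[ 0.62433939 -0.13546336  0.094     ] [ 0.55162559 -0.17253586  0.094     ] 0.47148961139463935 0.08161904015600598
```

```bash
python3 - <<'E'
from h import *
import pickle
t=cam("top");s=cam("scene");w1=pickle.load(open("w1.pkl","rb"));w2=pickle.load(open("w2.pkl","rb"))
ob=[(t,320.4,208),(s,235+87/5,180+180/5),(w1,320,182)]
for n,o in(("ts",ob[:2]),("tw",[ob[0],ob[2]]),("sw",ob[1:]),("all",ob)):print(n,tri(o).round(4))
g=lambda x,y:(w2,40+x/2.5,200+y/2.5)
print("sleeve start w1w2",tri([(w1,265,132),g(324,251)]).round(4),"cap",tri([(w1,227,101),g(100,140)]).round(4))
s1=ctrl.read_camera("scene")[:,:,::-1]
st=ctrl.get_state()["eef_pos"];p=proj(s,st);print("tcp in scene",p, "lever tip",proj(s,(.624,-.135,.09)))
x,y=int(p[0])-50,int(p[1])-40
print(x,y);cv2.imwrite("pics/s3.png",cv2.resize(s1[y:y+75,x:x+100],(800,600),interpolation=cv2.INTER_CUBIC))
E
```

```text
ts [ 0.6204 -0.137   0.0899]
tw [ 0.6196 -0.1367  0.1206]
sw [ 0.6229 -0.1326  0.095 ]
all [ 0.6228 -0.1353  0.094 ]
sleeve start w1w2 [ 0.552  -0.1724  0.0914] cap [ 0.5072 -0.1972  0.1004]
tcp in scene [269.54116841 216.45133343] lever tip [250.82731756 216.34019909]
219 176
```

View pics/s3.png

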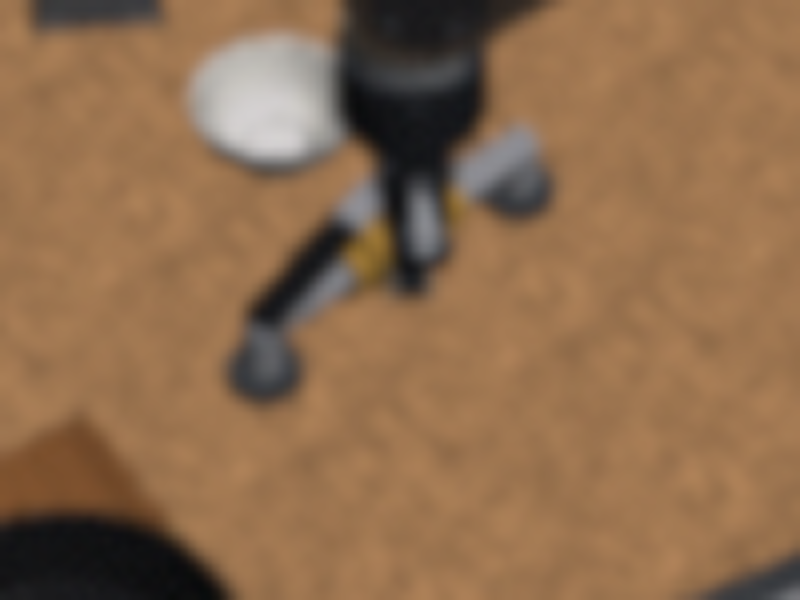

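```bash
python3 - <<'E'
from h import *
import pickle
s=cam("scene");w=pickle.load(open("w2.pkl","rb"));p=ctrl.get_state()["eef_pos"]
for d in(0,.01,.02,.03):
    q=p+[0,0,d];print(d,((proj(s,q)-[219,176])*8).round(),((proj(w,q)-[40,200])*2.5).round())
E
```

```text
0 [404. 324.] [584. 122.]
0.01 [404. 311.] [584. 141.]
0.02 [404. 298.] [584. 161.]
0.03 [405. 284.] [584. 185.]
```

The visible fingertips sit about 20 mm higher than the reported TCP, so they slid over the lever without touching it and it hasn't moved. I'll go back and push about 20 mm lower.

{"api": "move_arm", "payload": {
  "plan": [
    {"x": 0,"y": 0,"z": -0.05,"yaw": 0,"fingers": 1},
    {"x": -0.03,"y": -0.017,"z": -0.06,"yaw": 0,"fingers": 1},
    {"x": -0.065,"y": -0.037,"z": -0.06,"yaw": 0,"fingers": 1},
    {"x": -0.096,"y": -0.055,"z": -0.06,"yaw": 0,"fingers": 1},
    {"x": -0.096,"y": -0.055,"z": -0.06,"yaw": 0,"fingers": 1}
  ]
}}

```text
time: 4.95
eef_pos: [0.6216, -0.197, 0.1373]
tcp_rot: [0.191, 0.982, -0.001, 0.001]
contact_force: [0.6, 0.9, -0.1]
opening: 0.001
finger_force: 0.0
```

{"api": "move_arm", "payload": {
  "plan": [
    {"x": 0,"y": 0,"z": 0.03,"yaw": 0,"fingers": 1},
    {"x": 0,"y": 0,"z": 0.06,"yaw": 0,"fingers": 1},
    {"x": 0,"y": 0,"z": 0.075,"yaw": 0,"fingers": 1},
    {"x": 0,"y": 0,"z": 0.08,"yaw": 0,"fingers": 1},
    {"x": 0,"y": 0,"z": 0.08,"yaw": 0,"fingers": 1}
  ]
}}

```text
time: 5.45
eef_pos: [0.619, -0.1927, 0.0565]
tcp_rot: [0.189, 0.982, 0.0, -0.0]
contact_force: [-0.5, 0.4, 0.9]
opening: -0.0
finger_force: 0.0
```

```bash
sed -i 's/\.1\*d/.105*d/; s/np.r_\[q,.075\]/np.r_[q,.056]/' arc.py; python3 arc.py
```

```text
[ 0.61900386 -0.19265318  0.0565434 ] [-0.53477518  0.38223711  0.94923937]
0.5 [0.014 0.017 0.001] [ 0.612 -0.171]
0.6 [0.021 0.026 0.001] [ 0.609 -0.161]
0.7 [0.029 0.034 0.001] [ 0.604 -0.151]
0.8 [0.038 0.041 0.001] [ 0.599 -0.141]
0.9 [0.048 0.047 0.001] [ 0.592 -0.131]
1.0 [0.059 0.052 0.001] [ 0.584 -0.123]
1.1 [0.07  0.056 0.001] [ 0.575 -0.115]
1.2 [0.081 0.059 0.001] [ 0.566 -0.108]
1.3 [0.09  0.06  0.001] [ 0.557 -0.103]
1.4 [0.1   0.061 0.001] [ 0.549 -0.099]
1.5 [0.11  0.061 0.001] [ 0.539 -0.095]
1.6 [0.12  0.06  0.001] [ 0.53  -0.092]
1.7 [0.13  0.058 0.001] [ 0.52 -0.09]
1.8 [0.14  0.055 0.001] [ 0.509 -0.09 ]
1.9 [0.15  0.051 0.001] [ 0.499 -0.09 ]
```

{"api": "move_arm", "payload": {
  "plan": [
    {"x": 0.005,"y": 0.006,"z": 0,"yaw": 0,"fingers": 1},
    {"x": 0.01,"y": 0.012,"z": 0,"yaw": 0,"fingers": 1},
    {"x": 0.014,"y": 0.017,"z": 0,"yaw": 0,"fingers": 1},
    {"x": 0.021,"y": 0.026,"z": 0,"yaw": 0,"fingers": 1},
    {"x": 0.027,"y": 0.032,"z": 0,"yaw": 0,"fingers": 1}
  ]
}}

```text
time: 5.95
eef_pos: [0.6063, -0.153, 0.0578]
tcp_rot: [0.189, 0.982, -0.001, 0.001]
contact_force: [0.3, -2.7, 1.0]
opening: -0.002
finger_force: 1.2
```

{"api": "move_arm", "payload": {
  "plan": [
    {"x": 0.009,"y": 0.007,"z": 0,"yaw": 0,"fingers": 1},
    {"x": 0.02,"y": 0.014,"z": 0,"yaw": 0,"fingers": 1},
    {"x": 0.031,"y": 0.019,"z": 0,"yaw": 0,"fingers": 1},
    {"x": 0.042,"y": 0.023,"z": 0,"yaw": 0,"fingers": 1},
    {"x": 0.053,"y": 0.026,"z": 0,"yaw": 0,"fingers": 1}
  ]
}}

```text
time: 6.45
eef_pos: [0.5659, -0.1085, 0.0569]
tcp_rot: [0.189, 0.982, 0.0, 0.0]
contact_force: [1.7, -3.0, 0.5]
opening: 0.003
finger_force: 1.4
```

```bash
python3 arc.py|grep -v "^0"; python3 - <<'E'
from h import *
im,m,st=wcam();cv2.imwrite("pics/w4.png",im)
E
```

```text
[ 0.56587714 -0.10854534  0.056894  ] [ 1.71474986 -3.04486912  0.5467571 ]
1.0 [-0.022 -0.006  0.001] [ 0.584 -0.123]
1.1 [-0.011 -0.002  0.001] [ 0.575 -0.115]
1.2 [0.    0.    0.001] [ 0.566 -0.108]
1.3 [0.01  0.002 0.001] [ 0.557 -0.103]
1.4 [0.02  0.003 0.001] [ 0.549 -0.099]
1.5 [0.03  0.003 0.001] [ 0.539 -0.095]
1.6 [0.04  0.002 0.001] [ 0.53  -0.092]
1.7 [ 0.05  -0.     0.001] [ 0.52 -0.09]
1.8 [ 0.06  -0.003  0.001] [ 0.509 -0.09 ]
1.9 [ 0.069 -0.008  0.001] [ 0.499 -0.09 ]
```

View pics/w4.png

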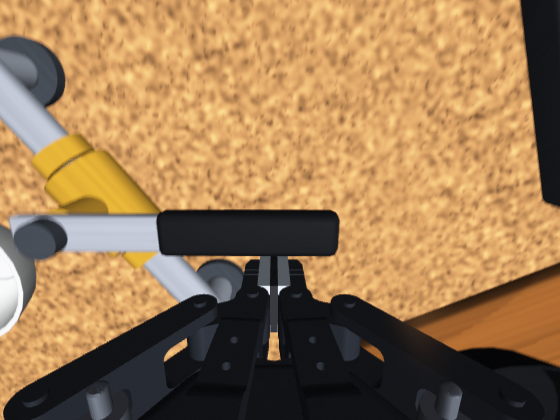

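The lever (sleeve from (160,232) to (338,232)) is now in front of the fingertips and turning with them.

{"api": "move_arm", "payload": {
  "plan": [
    {"x": 0.009,"y": 0.002,"z": 0,"yaw": 0,"fingers": 1},
    {"x": 0.018,"y": 0.003,"z": 0,"yaw": 0,"fingers": 1},
    {"x": 0.027,"y": 0.003,"z": 0,"yaw": 0,"fingers": 1},
    {"x": 0.036,"y": 0.002,"z": 0,"yaw": 0,"fingers": 1},
    {"x": 0.044,"y": 0.001,"z": 0,"yaw": 0,"fingers": 1}
  ]
}}

```text
time: 7.0
eef_pos: [0.5256, -0.0919, 0.0571]
tcp_rot: [0.189, 0.982, 0.0, 0.0]
contact_force: [2.3, -0.6, 0.6]
opening: 0.004
finger_force: 1.3
```

{"api": "move_arm", "payload": {
  "plan": [
    {"x": 0.003,"y": -0.001,"z": 0,"yaw": 0,"fingers": 1},
    {"x": 0.006,"y": -0.001,"z": 0,"yaw": 0,"fingers": 1},
    {"x": 0.009,"y": -0.002,"z": 0,"yaw": 0,"fingers": 1},
    {"x": 0.012,"y": -0.003,"z": 0,"yaw": 0,"fingers": 1}
  ]
}}

```text
time: 7.4
eef_pos: [0.5138, -0.0905, 0.057]
tcp_rot: [0.189, 0.982, 0.0, 0.0]
contact_force: [2.2, -1.4, -0.3]
opening: 0.001
finger_force: 1.2
```

Estimated angle is about 1.75 in world axes. I'll go on in 2 mm steps until the stop shows in the force.

{"api": "move_arm", "payload": {
  "plan": [
    {"x": 0.002,"y": -0.001,"z": 0,"yaw": 0,"fingers": 1},
    {"x": 0.004,"y": -0.002,"z": 0,"yaw": 0,"fingers": 1},
    {"x": 0.004,"y": -0.002,"z": 0,"yaw": 0,"fingers": 1}
  ]
}}

```text
time: 7.7
eef_pos: [0.509, -0.0907, 0.0569]
tcp_rot: [0.189, 0.982, 0.0, -0.0]
contact_force: [1.9, -1.7, 0.3]
opening: -0.0
finger_force: 0.9
```

{"api": "move_arm", "payload": {
  "plan": [
    {"x": 0.002,"y": -0.001,"z": 0,"yaw": 0,"fingers": 1},
    {"x": 0.003,"y": -0.001,"z": 0,"yaw": 0,"fingers": 1},
    {"x": 0.003,"y": -0.001,"z": 0,"yaw": 0,"fingers": 1}
  ]
}}

```text
time: 8.0
eef_pos: [0.506, -0.0905, 0.0569]
tcp_rot: [0.189, 0.982, -0.0, -0.0]
contact_force: [2.6, -0.4, 0.6]
opening: -0.0
finger_force: 1.0
```

{"api": "move_arm", "payload": {
  "plan": [
    {"x": 0.002,"y": -0.001,"z": 0,"yaw": 0,"fingers": 1},
    {"x": 0.003,"y": -0.001,"z": 0,"yaw": 0,"fingers": 1},
    {"x": 0.003,"y": -0.001,"z": 0,"yaw": 0,"fingers": 1}
  ]
}}

```text
time: 8.3
eef_pos: [0.5034, -0.0906, 0.0571]
tcp_rot: [0.189, 0.982, -0.0, 0.001]
contact_force: [3.4, -1.5, -0.7]
opening: 0.002
finger_force: 1.8
```

{"api": "move_arm", "payload": {
  "plan": [
    {"x": 0.002,"y": -0.001,"z": 0,"yaw": 0,"fingers": 1},
    {"x": 0.003,"y": -0.001,"z": 0,"yaw": 0,"fingers": 1},
    {"x": 0.003,"y": -0.001,"z": 0,"yaw": 0,"fingers": 1}
  ]
}}

```text
time: 8.6
eef_pos: [0.5031, -0.0908, 0.0575]
tcp_rot: [0.19, 0.982, 0.0, 0.005]
contact_force: [11.8, -1.5, -5.1]
opening: -0.001
finger_force: 5.4
```

{"api": "move_arm", "payload": {
  "plan": [
    {"x": 0.001,"y": 0,"z": 0,"yaw": 0,"fingers": 1},
    {"x": 0.001,"y": 0,"z": 0,"yaw": 0,"fingers": 1}
  ]
}}

```text
time: 8.8
eef_pos: [0.503, -0.0906, 0.0577]
tcp_rot: [0.19, 0.982, 0.0, 0.006]
contact_force: [14.1, -1.3, -6.8]
opening: 0.0
finger_force: 6.2
```

{"api": "move_arm", "payload": {
  "plan": [
    {"x": -0.01,"y": 0,"z": 0,"yaw": 0,"fingers": 1},
    {"x": -0.025,"y": 0,"z": 0,"yaw": 0,"fingers": 1},
    {"x": -0.03,"y": 0,"z": -0.04,"yaw": 0,"fingers": 1},
    {"x": -0.03,"y": 0,"z": -0.09,"yaw": 0,"fingers": 1},
    {"x": -0.03,"y": 0,"z": -0.14,"yaw": 0,"fingers": 1}
  ]
}}

```text
time: 9.3
eef_pos: [0.5246, -0.1002, 0.1965]
tcp_rot: [0.189, 0.982, 0.001, -0.004]
contact_force: [1.3, -0.6, -0.5]
opening: 0.004
finger_force: 0.0
```

```bash
python3 - <<'E'
from h import *
import pickle
im,m,st=wcam();pickle.dump(m,open("w5.pkl","wb"));cv2.imwrite("pics/w5.png",im);print(st["eef_pos"],st["contact_force"])
E
```

```text
[ 0.52458161 -0.1002071   0.19652703] [ 1.28056491 -0.5718747  -0.50944333]
```

View pics/w5.png

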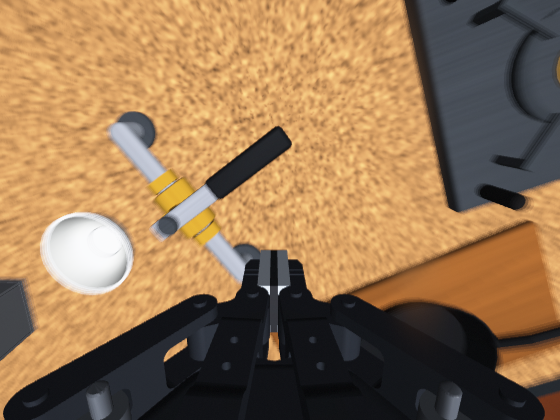

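The lever now stands square across the pipe: sleeve (212,189) to (284,138), pipe (122,133) to (235,268). I'll check that in numbers.

```bash
python3 - <<'E'
from h import *
import pickle
m=pickle.load(open("w5.pkl","rb"));f=lambda u,v,z:onplane(m,u,v,z)
a=f(122,133,.051);b=f(233,266,.051);t=f(284,138,.096);s=f(212,189,.096)
A=lambda p,q:np.arctan2(*(q-p)[1::-1])
print(a,b,t,s,A(a,b),A(s,t),A(s,t)-A(a,b))
st=ctrl.get_state();print(st["eef_pos"])
E
```

```text
[ 0.4122666  -0.21959121  0.051     ] [ 0.58885404 -0.17626951  0.051     ] [ 0.47425558 -0.07060787  0.096     ] [ 0.49202535 -0.14755071  0.096     ] 0.24057588140109154 1.7977646189657754 1.557188737564684
[ 0.52983326 -0.10205267  0.20775785]
```

{"api": "move_arm", "payload": {
  "plan": [
    {"x": 0,"y": 0,"z": -0.05,"yaw": 0,"fingers": 1},
    {"x": 0,"y": 0,"z": -0.1,"yaw": 0,"fingers": 1},
    {"x": 0,"y": 0,"z": -0.15,"yaw": 0,"fingers": 1},
    {"x": 0,"y": 0,"z": -0.2,"yaw": 0,"fingers": 1},
    {"x": 0,"y": 0,"z": -0.2,"yaw": 0,"fingers": 1}
  ]
}}

```text
time: 9.85
eef_pos: [0.5279, -0.1014, 0.4056]
tcp_rot: [0.189, 0.982, -0.001, 0.005]
contact_force: [0.1, -0.4, 1.8]
opening: -0.003
finger_force: 0.0
```

{"api": "move_arm", "payload": {
  "plan": [
    {"x": 0.2,"y": 0.46,"z": 0,"yaw": 0,"fingers": 1},
    {"x": 0.2,"y": 0.46,"z": 0,"yaw": 0,"fingers": 1},
    {"x": 0.2,"y": 0.46,"z": 0,"yaw": 0,"fingers": 1},
    {"x": 0.2,"y": 0.46,"z": 0,"yaw": 0,"fingers": 1},
    {"x": 0.2,"y": 0.46,"z": 0,"yaw": 0,"fingers": 1}
  ]
}}

```text
time: 10.35
eef_pos: [0.5179, 0.1507, 0.3951]
tcp_rot: [0.189, 0.982, -0.001, -0.002]
contact_force: [0.5, -0.5, -0.3]
opening: 0.003
finger_force: 0.0
```

{"api": "move_arm", "payload": {
  "plan": [
    {"x": 0.1,"y": 0.23,"z": 0,"yaw": 0.15,"fingers": 1},
    {"x": 0.1,"y": 0.23,"z": 0,"yaw": 0.3,"fingers": 1},
    {"x": 0.1,"y": 0.23,"z": 0,"yaw": 0.45,"fingers": 1},
    {"x": 0.1,"y": 0.23,"z": 0,"yaw": 0.6,"fingers": 1},
    {"x": 0.1,"y": 0.23,"z": 0,"yaw": 0.74,"fingers": 1}
  ]
}}

```text
time: 10.85
eef_pos: [0.5113, 0.3854, 0.3949]
tcp_rot: [0.52, 0.854, -0.002, -0.001]
contact_force: [0.9, -0.1, 0.2]
opening: -0.001
finger_force: 0.0
```

{"api": "move_arm", "payload": {
  "plan": [
    {"x": 0,"y": 0,"z": 0,"yaw": 0.15,"fingers": 1},
    {"x": 0,"y": 0,"z": 0,"yaw": 0.3,"fingers": 1},
    {"x": 0,"y": 0,"z": 0,"yaw": 0.45,"fingers": 1},
    {"x": 0,"y": 0,"z": 0,"yaw": 0.45,"fingers": 1}
  ]
}}

```text
time: 11.25
eef_pos: [0.5117, 0.3838, 0.3948]
tcp_rot: [0.695, 0.719, -0.003, -0.001]
contact_force: [0.3, -0.7, -0.5]
opening: -0.0
finger_force: 0.0
```

```bash
python3 - <<'E'
from h import *
import pickle
im,m,st=wcam();pickle.dump(m,open("w6.pkl","wb"));cv2.imwrite("pics/w6.png",im);print(st["eef_pos"],st["contact_force"],st["qpos"]);print(Ro.from_quat(st["tcp_rot"]).as_matrix().round(3))
E
```

```text
[0.51173449 0.38378209 0.39479951] [ 0.33502174 -0.67021405 -0.50045463] [ 4.85136837e-01  1.36644046e-01  1.41682068e+00 -1.42288046e-04
  1.59346676e+00  4.50874544e-01]
[[-0.034  0.999 -0.005]
 [ 0.999  0.034 -0.003]
 [-0.002 -0.005 -1.   ]]
```

View pics/w6.png

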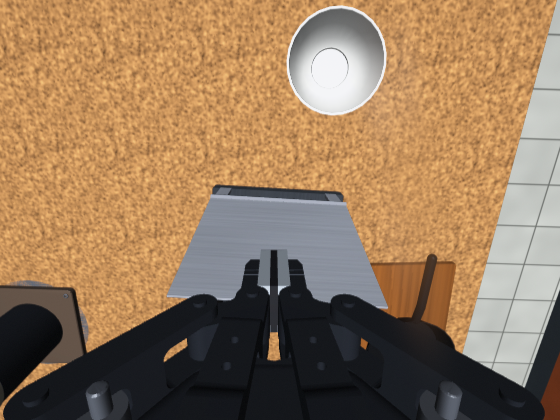

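The wrist view shows the flap's outer face, with its hinge line from (211,194) to (344,203) and free edge from (168,296) to (387,306). The large bowl at (336,60) is clear of the path.

```bash
cat > flap.py <<'E'
from h import *
import pickle
m=pickle.load(open("w6.pkl","rb"));f=lambda u,v,z:onplane(m,u,v,z).round(3)
print("hinge",f(211,194,.088),f(344,203,.088),"edge",f(168,296,.305),f(387,306,.305))
E
python3 flap.py
```

```text
hinge [0.411 0.333 0.088] [0.627 0.326 0.088] edge [0.411 0.287 0.305] [0.626 0.283 0.305]
```

```bash
cat >> flap.py <<'E'
st=ctrl.get_state();p=st["eef_pos"];print(p,st["contact_force"])
hy,hz,r,dz=.325,.088,.185,.022
for th in list(np.arange(.05,1.56,.06))+[1.571]:
    y=hy-r*np.sin(th)+.0015*np.cos(th)+.011; z=hz+r*np.cos(th)+.0015*np.sin(th)-dz
    print(round(th,2),"x %.3f z %.3f"%(y-p[1],p[2]-z))
E
python3 flap.py
```

```text
hinge [0.411 0.333 0.088] [0.627 0.326 0.088] edge [0.411 0.287 0.305] [0.626 0.283 0.305]
[0.51193119 0.38371269 0.39515132] [-1.77046674 -1.21706695  0.04458685]
0.05 x -0.055 z 0.144
0.11 x -0.067 z 0.145
0.17 x -0.078 z 0.147
0.23 x -0.088 z 0.149
0.29 x -0.099 z 0.151
0.35 x -0.110 z 0.155
0.41 x -0.120 z 0.159
0.47 x -0.130 z 0.164
0.53 x -0.140 z 0.169
0.59 x -0.149 z 0.175
0.65 x -0.158 z 0.181
0.71 x -0.167 z 0.188
0.77 x -0.175 z 0.195
0.83 x -0.183 z 0.203
0.89 x -0.191 z 0.212
0.95 x -0.197 z 0.220
1.01 x -0.204 z 0.229
1.07 x -0.209 z 0.239
1.13 x -0.214 z 0.249
1.19 x -0.219 z 0.259
1.25 x -0.223 z 0.269
1.31 x -0.226 z 0.280
1.37 x -0.229 z 0.291
1.43 x -0.231 z 0.302
1.49 x -0.232 z 0.313
1.55 x -0.233 z 0.324
1.57 x -0.233 z 0.328
```

{"api": "move_arm", "payload": {
  "plan": [
    {"x": 0,"y": 0,"z": 0.05,"yaw": 0,"fingers": 1},
    {"x": 0,"y": 0,"z": 0.1,"yaw": 0,"fingers": 1},
    {"x": 0,"y": 0,"z": 0.14,"yaw": 0,"fingers": 1},
    {"x": 0,"y": 0,"z": 0.147,"yaw": 0,"fingers": 1},
    {"x": 0,"y": 0,"z": 0.147,"yaw": 0,"fingers": 1}
  ]
}}

```text
time: 11.8
eef_pos: [0.5118, 0.3834, 0.2482]
tcp_rot: [0.695, 0.719, -0.002, -0.001]
contact_force: [-0.5, -0.7, -0.1]
opening: -0.001
finger_force: 0.0
```

```bash
python3 flap.py
```

```text
hinge [0.411 0.333 0.088] [0.627 0.326 0.088] edge [0.411 0.287 0.305] [0.626 0.283 0.305]
[0.51181617 0.38338641 0.24824902] [-0.49743609 -0.65727648 -0.06474916]
0.05 x -0.055 z -0.003
0.11 x -0.066 z -0.002
0.17 x -0.077 z -0.000
0.23 x -0.088 z 0.002
0.29 x -0.099 z 0.005
0.35 x -0.109 z 0.008
0.41 x -0.120 z 0.012
0.47 x -0.130 z 0.017
0.53 x -0.140 z 0.022
0.59 x -0.149 z 0.028
0.65 x -0.158 z 0.034
0.71 x -0.167 z 0.041
0.77 x -0.175 z 0.048
0.83 x -0.183 z 0.056
0.89 x -0.190 z 0.065
0.95 x -0.197 z 0.073
1.01 x -0.203 z 0.083
1.07 x -0.209 z 0.092
1.13 x -0.214 z 0.102
1.19 x -0.219 z 0.112
1.25 x -0.222 z 0.122
1.31 x -0.226 z 0.133
1.37 x -0.228 z 0.144
1.43 x -0.230 z 0.155
1.49 x -0.232 z 0.166
1.55 x -0.232 z 0.177
1.57 x -0.232 z 0.181
```

{"api": "move_arm", "payload": {
  "plan": [
    {"x": -0.035,"y": 0,"z": 0,"yaw": 0,"fingers": 1},
    {"x": -0.06,"y": 0,"z": 0,"yaw": 0,"fingers": 1},
    {"x": -0.07,"y": 0,"z": 0,"yaw": 0,"fingers": 1},
    {"x": -0.078,"y": 0,"z": 0,"yaw": 0,"fingers": 1},
    {"x": -0.088,"y": 0,"z": 0.002,"yaw": 0,"fingers": 1}
  ]
}}

```text
time: 12.3
eef_pos: [0.5166, 0.297, 0.2504]
tcp_rot: [0.695, 0.719, 0.002, 0.0]
contact_force: [0.1, 2.8, 3.5]
opening: -0.002
finger_force: 1.8
```

{"api": "move_arm", "payload": {
  "plan": [
    {"x": -0.011,"y": 0,"z": 0.003,"yaw": 0,"fingers": 1},
    {"x": -0.021,"y": 0,"z": 0.006,"yaw": 0,"fingers": 1},
    {"x": -0.032,"y": 0,"z": 0.01,"yaw": 0,"fingers": 1},
    {"x": -0.042,"y": 0,"z": 0.015,"yaw": 0,"fingers": 1},
    {"x": -0.052,"y": 0,"z": 0.02,"yaw": 0,"fingers": 1}
  ]
}}

```text
time: 12.8
eef_pos: [0.5169, 0.2432, 0.2271]
tcp_rot: [0.695, 0.719, -0.001, -0.0]
contact_force: [-3.2, 2.2, 2.4]
opening: 0.002
finger_force: 1.4
```

{"api": "move_arm", "payload": {
  "plan": [
    {"x": -0.009,"y": 0,"z": 0.006,"yaw": 0,"fingers": 1},
    {"x": -0.018,"y": 0,"z": 0.012,"yaw": 0,"fingers": 1},
    {"x": -0.027,"y": 0,"z": 0.019,"yaw": 0,"fingers": 1},
    {"x": -0.035,"y": 0,"z": 0.026,"yaw": 0,"fingers": 1},
    {"x": -0.043,"y": 0,"z": 0.034,"yaw": 0,"fingers": 1}
  ]
}}

```text
time: 13.3
eef_pos: [0.5188, 0.2003, 0.1932]
tcp_rot: [0.695, 0.719, -0.0, 0.0]
contact_force: [-2.6, 1.5, 1.4]
opening: 0.002
finger_force: 1.2
```

```bash
python3 flap.py | tail -15; python3 - <<'E'
from h import *
im,m,st=wcam();s=ctrl.read_camera("scene")[:,:,::-1]
cv2.imwrite("pics/w7.png",np.hstack([cv2.resize(im,(400,300)),cv2.resize(s[200:320,240:400],(400,300))]))
E
```

```text
0.77 x 0.008 z -0.007
0.83 x 0.000 z 0.001
0.89 x -0.007 z 0.010
0.95 x -0.014 z 0.018
1.01 x -0.020 z 0.028
1.07 x -0.026 z 0.037
1.13 x -0.031 z 0.047
1.19 x -0.035 z 0.057
1.25 x -0.039 z 0.067
1.31 x -0.043 z 0.078
1.37 x -0.045 z 0.089
1.43 x -0.047 z 0.100
1.49 x -0.049 z 0.111
1.55 x -0.049 z 0.122
1.57 x -0.049 z 0.126
```

View pics/w7.png

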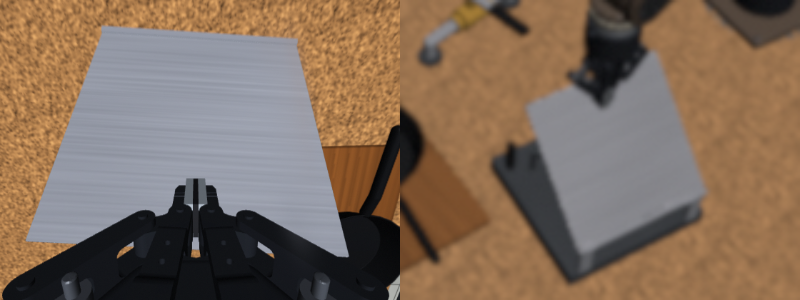

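The flap follows, tilted about 0.83 rad, with the fingertips (197,190 in the left half) resting on its outer face near the free edge.

{"api": "move_arm", "payload": {
  "plan": [
    {"x": -0.007,"y": 0,"z": 0.009,"yaw": 0,"fingers": 1},
    {"x": -0.014,"y": 0,"z": 0.018,"yaw": 0,"fingers": 1},
    {"x": -0.02,"y": 0,"z": 0.028,"yaw": 0,"fingers": 1},
    {"x": -0.026,"y": 0,"z": 0.037,"yaw": 0,"fingers": 1},
    {"x": -0.031,"y": 0,"z": 0.047,"yaw": 0,"fingers": 1}
  ]
}}

```text
time: 13.9
eef_pos: [0.5198, 0.1694, 0.1461]
tcp_rot: [0.695, 0.719, -0.0, 0.0]
contact_force: [-0.3, 0.3, 2.5]
opening: 0.0
finger_force: 1.0
```

{"api": "move_arm", "payload": {
  "plan": [
    {"x": -0.004,"y": 0,"z": 0.01,"yaw": 0,"fingers": 1},
    {"x": -0.008,"y": 0,"z": 0.02,"yaw": 0,"fingers": 1},
    {"x": -0.012,"y": 0,"z": 0.031,"yaw": 0,"fingers": 1},
    {"x": -0.014,"y": 0,"z": 0.041,"yaw": 0,"fingers": 1},
    {"x": -0.016,"y": 0,"z": 0.049,"yaw": 0,"fingers": 1}
  ]
}}

```text
time: 14.4
eef_pos: [0.52, 0.154, 0.0967]
tcp_rot: [0.695, 0.719, -0.0, -0.0]
contact_force: [-1.1, 0.1, 1.8]
opening: 0.002
finger_force: 0.8
```

```bash
python3 flap.py | tail -6;python3 flap.py | sed -n 2p
```

```text
1.31 x 0.004 z -0.018
1.37 x 0.001 z -0.008
1.43 x -0.001 z 0.003
1.49 x -0.002 z 0.014
1.55 x -0.003 z 0.025
1.57 x -0.003 z 0.029
[0.5200115  0.15396115 0.09665474] [-1.08675919  0.07497867  1.78318088]
```

Nearly level now. I'll go on gently until the buffers show in the force.

{"api": "move_arm", "payload": {
  "plan": [
    {"x": -0.001,"y": 0,"z": 0.006,"yaw": 0,"fingers": 1},
    {"x": -0.002,"y": 0,"z": 0.012,"yaw": 0,"fingers": 1},
    {"x": -0.002,"y": 0,"z": 0.018,"yaw": 0,"fingers": 1},
    {"x": -0.002,"y": 0,"z": 0.018,"yaw": 0,"fingers": 1}
  ]
}}

```text
time: 14.8
eef_pos: [0.5203, 0.1521, 0.079]
tcp_rot: [0.695, 0.719, -0.0, -0.0]
contact_force: [-0.8, 0.4, -0.2]
opening: 0.002
finger_force: 0.0
```

{"api": "move_arm", "payload": {
  "plan": [
    {"x": 0,"y": 0,"z": 0.003,"yaw": 0,"fingers": 1},
    {"x": 0,"y": 0,"z": 0.005,"yaw": 0,"fingers": 1},
    {"x": 0,"y": 0,"z": 0.005,"yaw": 0,"fingers": 1}
  ]
}}

```text
time: 15.1
eef_pos: [0.5207, 0.1522, 0.0749]
tcp_rot: [0.695, 0.719, 0.0, 0.0]
contact_force: [0.5, -0.3, -0.1]
opening: -0.0
finger_force: 0.0
```

{"api": "move_arm", "payload": {
  "plan": [
    {"x": 0,"y": 0,"z": 0.002,"yaw": 0,"fingers": 1},
    {"x": 0,"y": 0,"z": 0.004,"yaw": 0,"fingers": 1},
    {"x": 0,"y": 0,"z": 0.004,"yaw": 0,"fingers": 1}
  ]
}}

```text
time: 15.4
eef_pos: [0.5206, 0.1522, 0.0708]
tcp_rot: [0.695, 0.719, 0.0, 0.0]
contact_force: [0.3, -0.6, 0.5]
opening: 0.004
finger_force: 0.1
```

{"api": "move_arm", "payload": {
  "plan": [
    {"x": 0,"y": 0,"z": 0.002,"yaw": 0,"fingers": 1},
    {"x": 0,"y": 0,"z": 0.003,"yaw": 0,"fingers": 1},
    {"x": 0,"y": 0,"z": 0.003,"yaw": 0,"fingers": 1}
  ]
}}

```text
time: 15.7
eef_pos: [0.5205, 0.1522, 0.0678]
tcp_rot: [0.695, 0.719, 0.0, -0.0]
contact_force: [0.2, -0.6, 0.1]
opening: 0.001
finger_force: 0.2
```

{"api": "move_arm", "payload": {
  "plan": [
    {"x": 0,"y": 0,"z": 0.002,"yaw": 0,"fingers": 1},
    {"x": 0,"y": 0,"z": 0.003,"yaw": 0,"fingers": 1},
    {"x": 0,"y": 0,"z": 0.003,"yaw": 0,"fingers": 1}
  ]
}}

```text
time: 16.0
eef_pos: [0.5206, 0.1522, 0.0651]
tcp_rot: [0.695, 0.719, 0.0, -0.0]
contact_force: [-1.0, 0.0, 2.0]
opening: -0.003
finger_force: 1.3
```

{"api": "move_arm", "payload": {
  "plan": [
    {"x": 0,"y": 0,"z": 0.001,"yaw": 0,"fingers": 1},
    {"x": 0,"y": 0,"z": 0.002,"yaw": 0,"fingers": 1},
    {"x": 0,"y": 0,"z": 0.002,"yaw": 0,"fingers": 1}
  ]
}}

```text
time: 16.3
eef_pos: [0.5206, 0.1522, 0.065]
tcp_rot: [0.695, 0.719, -0.0, -0.0]
contact_force: [-5.1, -1.5, 12.6]
opening: 0.0
finger_force: 6.1
```

{"api": "move_arm", "payload": {
  "plan": [
    {"x": 0,"y": 0,"z": 0.001,"yaw": 0,"fingers": 1},
    {"x": 0,"y": 0,"z": 0.001,"yaw": 0,"fingers": 1}
  ]
}}

```text
time: 16.5
eef_pos: [0.5206, 0.1522, 0.065]
tcp_rot: [0.695, 0.719, -0.001, -0.0]
contact_force: [-7.3, -1.7, 16.3]
opening: -0.0
finger_force: 8.4
```

{"api": "move_arm", "payload": {
  "plan": [
    {"x": 0,"y": 0,"z": -0.03,"yaw": 0,"fingers": 1},
    {"x": 0,"y": 0,"z": -0.08,"yaw": 0,"fingers": 1},
    {"x": 0,"y": 0,"z": -0.13,"yaw": 0,"fingers": 1},
    {"x": 0,"y": 0,"z": -0.18,"yaw": 0,"fingers": 1},
    {"x": 0,"y": 0,"z": -0.2,"yaw": 0,"fingers": 1}
  ]
}}

```text
time: 17.0
eef_pos: [0.5226, 0.1526, 0.2682]
tcp_rot: [0.695, 0.719, 0.004, 0.003]
contact_force: [-0.6, 0.1, -0.7]
opening: 0.001
finger_force: 0.0
```

{"api": "move_arm", "payload": {
  "plan": [
    {"x": 0.2,"y": 0,"z": -0.05,"yaw": 0,"fingers": 1},
    {"x": 0.2,"y": 0,"z": -0.05,"yaw": 0,"fingers": 1},
    {"x": 0.2,"y": 0,"z": -0.05,"yaw": 0,"fingers": 1},
    {"x": 0.2,"y": 0,"z": -0.05,"yaw": 0,"fingers": 1},
    {"x": 0.2,"y": 0,"z": -0.05,"yaw": 0,"fingers": 1}
  ]
}}

```text
time: 17.5
eef_pos: [0.513, 0.3569, 0.313]
tcp_rot: [0.693, 0.721, 0.002, -0.001]
contact_force: [-0.1, -0.3, 0.3]
opening: -0.003
finger_force: 0.0
```

```bash
python3 - <<'E'
from h import *
t=ctrl.read_camera("top")[:,:,::-1];s=ctrl.read_camera("scene")[:,:,::-1]
cv2.imwrite("pics/f.png",np.hstack([cv2.resize(t[120:300,140:380],(400,300)),cv2.resize(s[150:330,180:420],(400,300))]))
print(ctrl.get_state()["contact_force"])
E
```

```text
[-0.12685902  0.2011219  -0.85400549]
```

View pics/f.png

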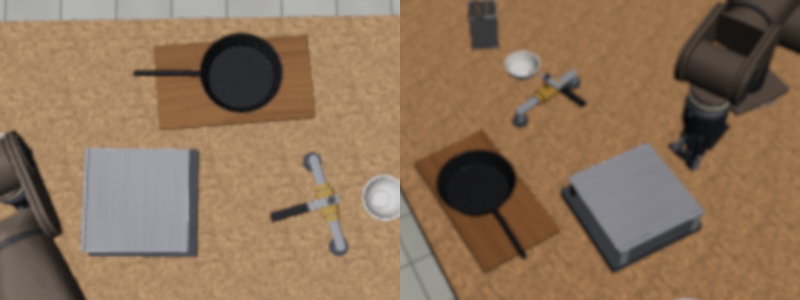

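The flap lies flat over the ring (83–190, 148–252 in the left half). The lever (272,215)–(335,202) is square to its pipe, and the robot is clear of everything.

```bash
python3 -c "
from plant import ctrl
print(ctrl.sign_off())"
```

```text
the job is handed in; nothing more can be done
None
```

I pushed the tap lever to its stop, square across the pipe, then pushed the flap down flat onto its buffers, with contact forces of about 18 N at most; the pan, bowls and spoon holder were not touched, and the job was handed in at about 17.6 s.

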